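# Shim the rocking inspection stand

### The arm

A 6-joint arm with a two-finger parallel gripper is mounted at the origin on the work surface. World frame = base frame: x ahead of the robot, y to its left, z up, the work surface at z = 0. Lengths are in mm, angles in rad, forces in N, time in s.
With the tool pointing down it reaches from about 375 to 825 mm from the base axis. Payload 5.5 kg.
Tool frame: the origin (TCP) lies between the finger pads; the fingertips stand 25 mm ahead of it and the grasp point (between the pads) lies 6 mm ahead of it (tip_reach is the y of the fingertips in the tool frame, in mm); y points along the fingers, z is the direction in which the jaws open and shut, and the axes are right-handed (so a half turn about y gives the same grasp; the last joint's range is limited). The gripper opens to 85 mm and grips with 20 to 120 N. Pads are 22 mm wide; open, the fingers measure 114 mm over their backs; the gripper's body (76 mm by 85 mm) begins 54 mm behind the grasp point. The pads swing forward as they close: fully open they stand 13 mm farther back than shut.
Start: joints at [1.333, 0.314, -0.047, 1.21, 0, 1.571], TCP at [141.336, 583.112, 256.299] pointing down, gripper open.
Joint ranges: [-2.67, 2.67], [-0.69, 1.73], [-1.03, 1.25], [-2.08, 2.16], [-1.42, 1.45], [-3.14, 3.14]. Speed limits (rad/s): [2.39, 2.39, 3.01, 3.14, 3.14, 3.14].

### API

Orientations are given as a unit quaternion [w, x, y, z].
In Python, from workcell import * gives the robot as it stands.
- The arm moves only by the tool apply_moves, never from a script. Its argument "motion" is a list of rows, each a list of 7 numbers: the shift along the tool's x, y, z in cm, then the turn, a rotation vector about the tool's x, y, z in degrees, then the opening in per cent of the stroke, from 0 (shut) to 100 (fully open). A call has 1 to 10 rows; each row is the pose to reach, as a shift and turn from the pose commanded when the call began, along the tool's axes at that moment; what a row does not reach only later rows make up. A row lasts 1/12 s, in which the tool goes at most 41.7 mm and 7.16 degrees, less where a joint would pass 70% of its speed; a pose out of reach is approached as far as the arm can. A call with a gripper value outside its range is refused whole. The fingers move at their own pace and stop on an object; "newtons" is the grip in N (left out, the last holds). Time passes only in rows, so rows that repeat a pose let the fingers close. It gives the time, the measured TCP pose, the force and the opening at its end, in the units of the state.
- read_state(): the state, without advancing time (a new reading comes with each control period).
- grab_frame(name): name is "scene" or "top" or "wrist"; returns (picture, depth): 480x640x3 uint8, red, green, blue; 480x640 float32, mm along the optical axis (not along the pixel's ray), 0 where there is no reading.
- calibration(name): a dict with "intrinsics" (3x3 intrinsics, pixels), "world_from_camera" (4x4, takes a point from camera to world coordinates). Camera axes: x right, y up, looking along -z (the intrinsics and any distortion apply to the point x, -y, -z); pixel columns grow to the right and rows downward; lengths in mm; the calibration is good to about 2 mm. A picture is of the moment at which its call begins: read the wrist's pose just before it. calibration takes no time and is no camera call; for the wrist camera it gives the pose at the moment of the call.
- job_done(): hands the job in, once; it reports no verdict.
The state is a dict: "clock": time; "qpos": joint angles; "qvel": joint speeds; "joint_efforts": joint torques, N m; "position": TCP position; "ee_rot": TCP orientation; "ft_force": force on the tool from outside, world axes, zero at the start; "wrist_torque": the same for the moment, N m; "opening": opening from 0.0 (shut) to 1.0 (fully open).
Only numpy, scipy, OpenCV 4.12 (cv2) and the standard library are available. Lean on these libraries where they do the work, as an engineer would, in place of code of your own. Each camera call takes 0.05 s, during which the arm holds its last target.

### The job

The green inspection stand rocks because its orange foot is too short. With the fingertips push the wooden wedge, thin edge first, under the orange foot until all four feet bear and the rocking stops, without shoving the stand along the bench. Then press down with a fingertip on the red disc at the opposite corner to prove that it stands firm, and take the hand away; lift nothing and leave everything else alone.

Things in the scene. Friction and masses are not known exactly. Their poses are not given: they have to be found in the camera images.
- stand: green inspection stand, 3.6 kg, loose. Base plate 236 x 236 mm, underside 30 and top 60 mm above the origin, on four feet at x, y = +/-90 mm, spheres of radius 25 mm. Origin: below the plate's centre, level with the tips of the three steel feet; z up. Column at (50, -50), optics head from 105 to 245 mm up at (-20, 20), 30 mm tall supply box on the plate at (-47, -47)
- short_foot (a point): lowest point of the orange foot, at x, y = (-90, -90) of the stand, 8 mm shorter than the others: the stand starts tipped 3.5 degrees on to it. It carries about 2.5 N until the stand is level (the wedge then needs 3 to 10 N of push); once level the push needed climbs to 13 N and more and the stand starts to slide
- left_foot (a point): tip (lowest point) of the steel foot at x -90, y +90 mm of the stand
- far_right_foot (a point): tip of the steel foot at x +90, y -90 mm of the stand
- far_left_foot (a point): tip of the steel foot at x +90, y +90 mm, under the red disc; 8 mm off the bench at the start, on the bench when the stand is level
- pad: red disc on top of the stand's plate right above the far left foot, 36 mm across, 3 mm thick, part of the stand. Origin: centre of its underside; its top is 63 mm above the bench when the stand is level
- wedge: beech wedge, 110 mm long (x), 56 mm wide (y), 80 g, flat on the bench a few cm outside the stand's -y side, its +x roughly towards the orange foot. Its top slopes from 20 mm high at the thick end (-x) to 2 mm at the thin edge (+x). Origin: centre of its underside. It slides in along its own +x, roughly the stand's +y
- thick_end (a point): middle of the wedge's upright thick end face (56 x 20 mm), where to push, 10 mm above the bench
- thin_edge (a point): middle of the wedge's thin edge. The stand is level once this is about 32 mm past the centre of the orange foot, and firm at about 36 mm (the thick end then still sticks out about 75 mm from the foot's centre)
- tin: ink tin, 72 mm across, 55 mm tall, bystander; origin: centre of its underside
- jar: amber jar with black cap, 60 mm across, 68 mm tall, bystander; origin: centre of its underside
- scraper: burnishing scraper with wooden handle and steel blade, lying flat, 110 mm long along its x axis, bystander
- block: cork sanding block 80 x 45 x 30 mm, bystander; origin: centre of its underside
- weight: brass weight, 48 mm across, 63 mm tall, bystander; origin: centre of its underside
- crayon_holder: brass crayon holder with black crayon, 150 mm long, 12 mm thick, lying along its x axis, bystander
There are look-alikes about, which are no part of the job. Several things look just like the wedge: the one meant starts farthest to the robot's left.

How it is judged:
By the outcome, as a careful person would: the job done as asked, in the order asked, and still so for the second after the job is handed in, with the robot touching nothing.
It also fails if it takes over 48 s, if anything falls off the work surface, if the arm or the gripper's body presses on something with over 40 N, if the wrist force passes 120 N, or if a joint passes its speed limit or range.

## Working session

There is one attempt and no reset: what is moved stays moved. The work goes in short steps, Python scripts to look and compute and a tool call to move; the robot and the scene stay as the last step left them, time stands still between calls to the robot, and variables do not carry over. Pictures are saved under pics/ and viewed, and the job is handed in when it is done.

Besides the shell and the picture viewer there is one more tool, called after "Emit:" as name(argument=value, ...), one argument or row to a line, values as JSON. apply_moves: Moves the arm, as the interface text tells. Its arguments: {"type":"object","properties":{"motion":{"type":"array","items":{"type":"array","items":{"type":"number"}}},"newtons":{"type":"number"}},"required":["motion"]}

```bash
mkdir -p pics; ls
python3 - <<'E'
from workcell import *
import cv2, numpy as np
print(read_state())
for n in ("scene","top"):
    c=calibration(n); print(n,c)
    p,d=grab_frame(n); cv2.imwrite(f"pics/{n}0.png",p[:,:,::-1]); np.save(f"{n}0.npy",d); np.save(f"{n}0p.npy",p)
E
```

```text
pics
{'clock': 0.0, 'qpos': array([ 1.33302360e+00,  3.14240061e-01, -4.80570537e-02,  1.21018695e+00,
        4.76048439e-06,  1.57080162e+00]), 'qvel': array([ 0.00025644,  0.0005364 ,  0.00022747, -0.00028951,  0.0002004 ,
       -0.00123214]), 'joint_efforts': array([ 1.10738631e-04, -5.39584315e+01,  3.39755094e+01,  1.90494518e-02,
       -1.64876960e-04,  5.17663821e-06]), 'position': array([141.19927326, 582.61400825, 255.43575863]), 'ee_rot': array([-0.70152279,  0.70270737, -0.08394174,  0.08379685]), 'ft_force': array([0.47416903, 0.08596249, 0.08350281]), 'wrist_torque': array([ 0.01659071, -0.05091021,  0.00993917]), 'opening': 1.0017517410470282}
scene {'intrinsics': array([[456.81974533,   0.        , 320.45361287],
       [  0.        , 456.81974533, 240.6398949 ],
       [  0.        ,   0.        ,   1.        ]]), 'world_from_camera': array([[-5.31294075e-01, -5.45487759e-01,  6.48204991e-01,
         1.11980160e+03],
       [ 8.46950622e-01, -3.23903522e-01,  4.21617305e-01,
         4.11851525e+02],
       [-2.00311993e-02,  7.73000396e-01,  6.34089219e-01,
         6.88499473e+02],
       [ 0.00000000e+00,  0.00000000e+00,  0.00000000e+00,
         1.00000000e+00]])}
top {'intrinsics': array([[481.55943316,   0.        , 324.24828754],
       [  0.        , 481.55943316, 242.83501183],
       [  0.        ,   0.        ,   1.        ]]), 'world_from_camera': array([[-1.33858666e-01,  9.66483302e-01, -2.19070499e-01,
         2.30042157e+02],
       [-9.90999934e-01, -1.30325149e-01,  3.05693767e-02,
        -5.56956746e-01],
       [ 9.94396568e-04,  2.21190826e-01,  9.75230039e-01,
         1.07326961e+03],
       [ 0.00000000e+00,  0.00000000e+00,  0.00000000e+00,
         1.00000000e+00]])}
```

View pics/scene0.png

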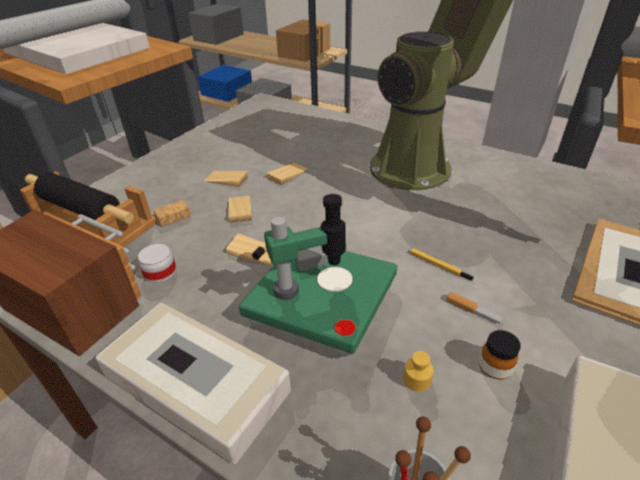

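View pics/top0.png

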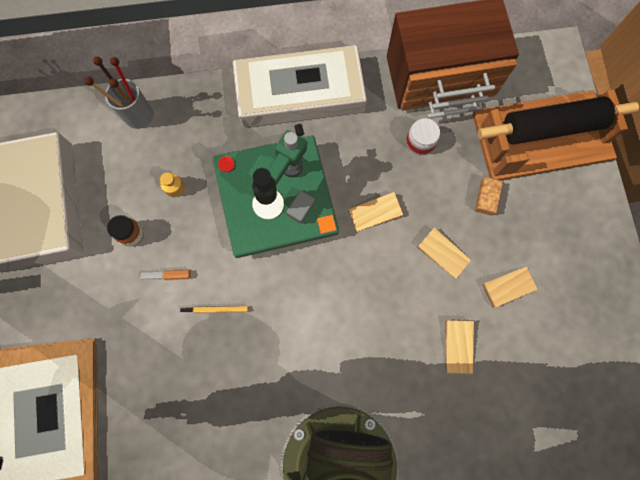

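The top view shows four wedge-like pieces at about (376,212), (443,252), (510,287) and (460,346). Image left is +y, so (376,212) is farthest to the robot's left, and it also lies beside the orange corner at (326,224). I'll confirm with a crop and measure.

```bash
cat > h.py <<'E'
from workcell import *
import cv2, numpy as np
def ray(c,u,v,z):
    K=c["intrinsics"];T=np.array(c["world_from_camera"])
    d=np.array([(u-K[0,2])/K[0,0],-(v-K[1,2])/K[1,1],-1.]);d=T[:3,:3]@d;o=T[:3,3]
    return o+d*(z-o[2])/d[2]
def cloud(c,dep):
    K=c["intrinsics"];T=np.array(c["world_from_camera"])
    v,u=np.mgrid[:480,:640]
    P=np.stack([(u-K[0,2])/K[0,0]*dep,-(v-K[1,2])/K[1,1]*dep,-dep],-1)
    return P@T[:3,:3].T+T[:3,3]
def proj(c,p):
    K=c["intrinsics"];T=np.array(c["world_from_camera"])
    q=T[:3,:3].T@(np.array(p,float)-T[:3,3]);q=q*[1,-1,-1]
    return K[:2,:2]@(q[:2]/q[2])+K[:2,2]
E
python3 - <<'E'
from h import *
c=calibration("top");p=np.load("top0p.npy");d=np.load("top0.npy")
print("base",proj(c,[0,0,0]),"tcp",proj(c,[141,583,256]))
P=cloud(c,d)
hsv=cv2.cvtColor(p,cv2.COLOR_RGB2HSV)
def blobs(lo,hi,name,mn=150):
    m=cv2.inRange(hsv,lo,hi); m=cv2.morphologyEx(m,cv2.MORPH_CLOSE,np.ones((3,3)))
    n,l,s,ce=cv2.connectedComponentsWithStats(m)
    for i in range(1,n):
        if s[i,4]>mn:
            mm=(l==i); cn=cv2.findContours(mm.astype('u1'),0,2)[0][0]
            r=cv2.minAreaRect(cn); print(name,ce[i].round(1),s[i,4],"z",np.percentile(P[mm][:,2],[5,50,95]).round(1),"w",P[mm].mean(0).round(1), "corners",cv2.boxPoints(r).round(1).tolist())
blobs((12,70,150),(28,200,255),"wood")
blobs((60,100,40),(90,255,200),"green",2000)
blobs((0,200,120),(6,255,255),"red",60)
blobs((8,200,180),(18,255,255),"orange",60)
cr=cv2.resize(p[130:280,200:420],None,fx=3.6,fy=3.6,interpolation=cv2.INTER_CUBIC);cv2.imwrite("pics/crop0.png",cr[:,:,::-1])
for q in [(380,200),(376,212),(395,205),(360,218),(420,300)]: print(q,P[q[1],q[0]].round(1))
E
```

```text
base [338.3498384  465.08543017] tcp [-35.29739089 460.18730599]
wood [608.   85.8] 1036 z [-422.3 -413.7   97.6] w [ 888.2 -927.8 -205.4] corners [[576.0999755859375, 58.20000076293945], [601.0, 42.599998474121094], [646.5999755859375, 115.0999984741211], [621.7000122070312, 130.6999969482422]]
wood [461.9  69.3] 633 z [144.7 147.7 150.6] w [ 774.4 -372.   152. ] corners [[409.1000061035156, 74.5], [515.2000122070312, 57.900001525878906], [516.0999755859375, 63.900001525878906], [410.1000061035156, 80.4000015258789]]
wood [534.7 148.7] 4138 z [17.1 21.6 97.7] w [ 619.  -546.    37.8] corners [[448.29998779296875, 120.9000015258789], [588.4000244140625, 74.19999694824219], [620.4000244140625, 170.1999969482422], [480.29998779296875, 216.89999389648438]]
wood [169.  182.1] 360 z [ 1.6 39.7 64.9] w [643.3 292.7  53.4] corners [[159.0, 172.0], [179.0, 172.0], [179.0, 192.0], [159.0, 192.0]]
wood [375.9 211.6] 1207 z [ 2.1 10.8 19.7] w [ 524.4 -160.3   16.1] corners [[347.6000061035156, 208.39999389648438], [394.20001220703125, 190.89999389648438], [403.1000061035156, 214.5], [356.5, 231
[... 1075 characters left out ...]
5.   74.8] corners [[209.5, 153.6999969482422], [313.0, 128.6999969482422], [337.79998779296875, 231.39999389648438], [234.3000030517578, 256.3999938964844]]
red [226.  163.7] 179 z [67.3 70.3 73.7] w [662.8 159.9  70.3] corners [[219.0, 157.0], [233.0, 157.0], [233.0, 171.0], [219.0, 171.0]]
orange [326.1 223.8] 209 z [49.5 53.1 56.1] w [501.2 -42.3  52.9] corners [[317.3999938964844, 218.39999389648438], [331.6000061035156, 215.1999969482422], [334.70001220703125, 229.1999969482422], [320.5, 232.3000030517578]]
(380, 200) [ 550.7 -174.3   15.3]
(376, 212) [ 523.7 -160.7   14.7]
(395, 205) [ 534.7 -206.8   13.5]
(360, 218) [ 517.3 -123.5    4.3]
(420, 300) [ 3.133e+02 -2.279e+02  1.000e-01]
```

View pics/crop0.png

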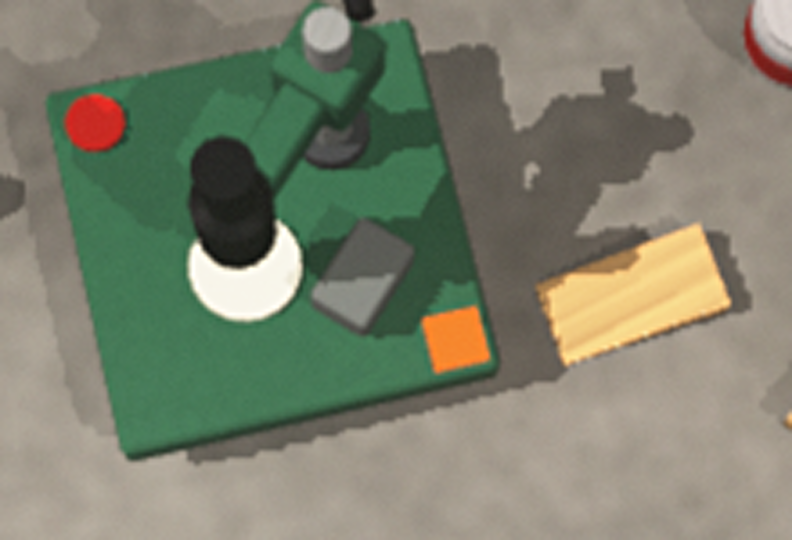

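The crop shows the chosen wedge, its thin edge (crop (552,322)) facing the orange patch at (456,340). The red disc is at (95,122). Next I'll fit the plate and the wedge in metric coordinates.

Run:
```python
from h import *
for n in ("top","scene"):
    c=calibration(n);p=np.load(n+"0p.npy");d=np.load(n+"0.npy");P=cloud(c,d)
    hsv=cv2.cvtColor(p,cv2.COLOR_RGB2HSV)
    m=((hsv[...,0]>60)&(hsv[...,0]<95)&(hsv[...,1]>90))|((hsv[...,1]>200)&((hsv[...,0]<18)))|((hsv[...,1]<50)&(hsv[...,2]>150))
    m&=(abs(P[...,0]-580)<190)&(abs(P[...,1]-60)<190)&(P[...,2]>40)&(P[...,2]<85)
    Q=P[m]
    # robust plane
    for k in range(8):
        A=np.c_[Q[:,:2],np.ones(len(Q))]; co=np.linalg.lstsq(A,Q[:,2],rcond=None)[0]; r=Q[:,2]-A@co
        Q=Q[abs(r)<max(2.,1.5*r.std())]
    nrm=np.array([-co[0],-co[1],1]);nrm/=np.linalg.norm(nrm)
    print(n,len(Q),"tilt",np.degrees(np.arccos(nrm[2])),"dir",np.degrees(np.arctan2(nrm[1],nrm[0])),r.std())
    # rect from points on the plane (top view footprint)
    al=(abs(P[...,2]-(P[...,0]*co[0]+P[...,1]*co[1]+co[2]))<3)&(abs(P[...,0]-580)<190)&(abs(P[...,1]-60)<190)
    g=cv2.morphologyEx(al.astype('u1'),cv2.MORPH_OPEN,np.ones((3,3)))
    nn,l,s,_=cv2.connectedComponentsWithStats(g);i=1+s[1:,4].argmax()
    r=cv2.minAreaRect(P[l==i][:,:2].astype('f4'));print(" rect",r, cv2.boxPoints(r).round(1).tolist())
    for nm,mk in (("red",(hsv[...,1]>200)&(hsv[...,0]<6)),("or",(hsv[...,1]>200)&(hsv[...,0]>8)&(hsv[...,0]<18))):
        mk=mk&(abs(P[...,0]-580)<170)&(abs(P[...,1]-60)<150)&(P[...,2]>40)
        if mk.sum()>20: print(" ",nm,P[mk].mean(0).round(1),np.median(P[mk],0).round(1),cv2.minAreaRect(P[mk][:,:2].astype('f4')))
    # wedge
    w=(hsv[...,0]>10)&(hsv[...,0]<30)&(hsv[...,1]>60)&(abs(P[...,0]-525)<90)&(P[...,1]<-85)&(P[...,1]>-240)&(P[...,2]>0.8)&(P[...,2]<30)
    nn,l,s,_=cv2.connectedComponentsWithStats(w.astype('u1'));i=1+s[1:,4].argmax()
    W=P[l==i]; r=cv2.minAreaRect(W[:,:2].astype('f4'));print(" wedge",s[i,4],r,cv2.boxPoints(r).round(1).tolist(),W[:,2].min(),W[:,2].max())
    A=np.c_[W[:,:2],np.ones(len(W))];co=np.linalg.lstsq(A,W[:,2],rcond=None)[0];print("  slope dir",np.degrees(np.arctan2(-co[1],-co[0])),np.hypot(*co[:2]))
```

```text
top 5024 tilt 3.473290365281217 dir -129.9482189649329 1.0832965659301184
 rect ((566.5960693359375, 78.1317138671875), (199.76527404785156, 194.29823303222656), 6.73251485824585) [[456.0, 162.89999389648438], [478.79998779296875, -30.100000381469727], [677.2000122070312, -6.599999904632568], [654.4000244140625, 186.3000030517578]]
  red [662.9 159.9  70.3] [662.6 160.   70.3] ((662.9714965820312, 159.93023681640625), (31.33783531188965, 31.42681312561035), 85.18356323242188)
  or [501.3 -42.3  52.9] [501.7 -42.5  53.1] ((501.34814453125, -42.222877502441406), (31.94968605041504, 31.987140655517578), 5.12214469909668)
 wedge 1214 ((529.1305541992188, -161.355224609375), (62.30002975463867, 118.39863586425781), 11.959582328796387) [[486.3999938964844, -109.9000015258789], [510.8999938964844, -225.6999969482422], [571.9000244140625, -212.8000030517578], [547.2999877929688, -97.0]] 0.8805857780212136 23.776473810287598
  slope dir 105.15000872297045 0.15083417486091635
scene 6017 tilt 3.3270137448889354 dir -126.95899189083683 0.9060688956725829
 rect ((586.1932373046875, 63.584259033203125), (235.19717407226562, 233.94927978515625), 6.154443740844727) [[456.70001220703125, 167.3000030517578], [481.79998779296875, -65.30000305175781], [715.7000122070312, -40.099998474121094], [690.5999755859375, 192.5]]
  red [666.  162.   70.5] [666.4 162.   70.1] ((635.6783447265625, 118.15604400634766), (141.37828063964844, 32.94270324707031), 55.37959289550781)
 wedge 701 ((523.9319458007812, -165.3120880126953), (74.38311004638672, 127.91595458984375), 9.205434799194336) [[477.0, -108.0999984741211], [497.5, -234.39999389648438], [570.9000244140625, -222.5], [550.4000244140625, -96.19999694824219]] 0.8202792087341777 21.979495442808798
  slope dir 76.03863056517032 0.14442838854330628
```

Run:
```python
from h import *
c=calibration("top")
a,b=[ray(c,*q,2) for q in((350,209.7),(357,230.8))]
e,f=[ray(c,*q,20) for q in((394.4,192.5),(402.8,214.2))]
t=(a+b)/2;k=(e+f)/2
print(a,b,e,f,"widths",np.linalg.norm(a-b),np.linalg.norm(e-f),"thin",t,"thick",k,"len",np.hypot(*(t-k)[:2]),"yaw",np.degrees(np.arctan2(*(t-k)[1::-1])))
print("edge-normal yaw",np.degrees(np.arctan2(*(a-b)[1::-1]))+90,np.degrees(np.arctan2(*(e-f)[1::-1]))+90)
s=cv2.imread("pics/scene0.png")[215:345,200:410];cv2.imwrite("pics/crop1.png",cv2.resize(s,None,fx=3.8,fy=3.8,interpolation=cv2.INTER_CUBIC))
```

```text
[ 540.73963388 -103.81759591    2.        ] [ 488.70285612 -112.39336995    2.        ] [ 562.62217915 -209.1790641    20.        ] [ 508.9375485  -219.51870531   20.        ] widths 52.73869680630088 54.6712698707713 thin [ 514.721245   -108.10548293    2.        ] thick [ 535.77986383 -214.3488847    20.        ] len 108.31032197865126 yaw 101.21134299934735
edge-normal yaw 99.35835049815275 100.90165769330746
```

View pics/crop1.png

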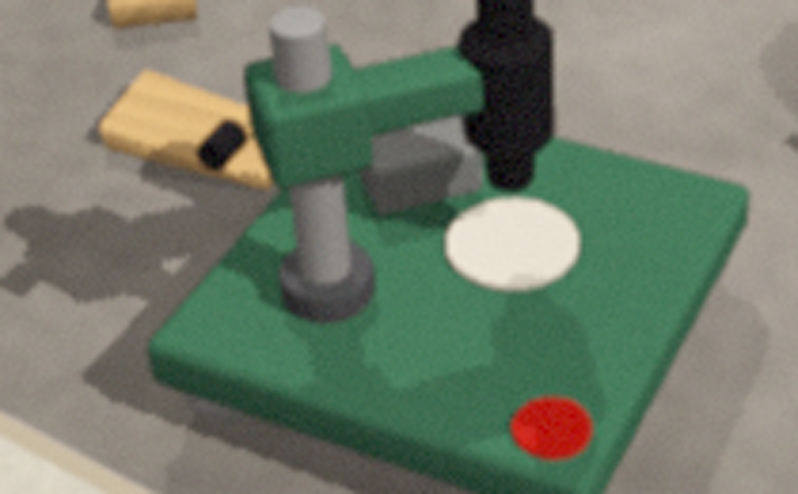

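```bash
cat >> h.py <<'E'
from scipy.spatial.transform import Rotation as Ro
def R_of(q): return Ro.from_quat([q[1],q[2],q[3],q[0]])
def down(yaw):  # jaw axis z horizontal at yaw deg, y down
    z=np.array([np.cos(np.radians(yaw)),np.sin(np.radians(yaw)),0]);y=np.array([0,0,-1.]);x=np.cross(y,z)
    return Ro.from_matrix(np.c_[x,y,z])
def plan(s,targets):
    R=R_of(s["ee_rot"])
    for p,yaw in targets:
        D=R.inv()*down(yaw)
        print("row",(R.inv().apply(np.array(p)-s["position"])/10).round(2),np.degrees(D.as_rotvec()).round(1))
E
python3 - <<'E'
import workcell;print([n for n in dir(workcell) if n[0]!='_'], getattr(workcell,'tip_reach',None))
from h import *
s=read_state();R=R_of(s["ee_rot"]).as_matrix();print(R.round(3))
u=np.array([np.cos(np.radians(101.)),np.sin(np.radians(101.)),0])
k=np.array([535.5,-214,0]);p=k-u*45
for z in (11,191): plan(s,[((330,200,330),z),((*p[:2],120),z)])
E
```

```text
['PlanningError', 'calibration', 'grab_frame', 'job_done', 'read_state', 'tip_reach'] 25.0
[[ 0.972 -0.     0.236]
 [-0.236 -0.002  0.972]
 [ 0.    -1.    -0.002]]
row [ 27.36  -7.4  -32.75] [ 0.1 65.4  0.1]
row [ 58.96  13.66 -72.21] [ 0.1 65.4  0.1]
row [ 27.36  -7.4  -32.75] [ 1.000e-01 -1.146e+02 -1.000e-01]
row [ 58.96  13.66 -72.21] [ 1.000e-01 -1.146e+02 -1.000e-01]
```

Emit:
apply_moves(
  motion=[
    [3,-2.5,-2,0,5,0,100],
    [6,-5,-4,0,10,0,100],
    [9,-7,-8,0,16,0,90],
    [12,-7,-12,0,22,0,80],
    [15,-7,-16,0,28,0,70],
    [18,-7,-20,0,34,0,60],
    [21,-7,-24,0,40,0,45],
    [24,-7,-28,0,46,0,40],
    [27,-7,-32,0,52,0,40],
    [30,-7,-36,0,58,0,40],
  ],
  newtons=40,
)

```text
clock: 0.93
position: [319.0, 228.2, 326.1]
ee_rot: [0.573, -0.572, 0.415, -0.415]
ft_force: [0.9, 0.0, -0.5]
opening: 0.395
```

Run:
```python
from h import *
s=read_state();print(s["clock"],s["position"],s["opening"])
u=np.array([np.cos(np.radians(101.)),np.sin(np.radians(101.)),0])
k=np.array([535.5,-214,0]);p=k-u*45
plan(s,[((*p[:2],250),11),((*p[:2],150),11)])
```

```text
0.9333 [319.04777271 228.23200505 326.11344035] 0.39535059301440867
row [53.23  7.62  6.26] [-0.   7.1  0. ]
row [53.23 17.62  6.26] [-0.   7.1  0. ]
```

Emit:
apply_moves(
  motion=[
    [4,0,0.5,0,1,0,40],
    [8,0,1,0,2,0,40],
    [12,0,1.5,0,3,0,40],
    [16,0,2,0,4,0,40],
    [20,0,2.5,0,5,0,40],
    [24,0,3,0,6,0,40],
    [28,0,3.5,0,7,0,40],
    [32,0,4,0,7,0,40],
    [36,1,4.5,0,7,0,40],
    [40,2,5,0,7,0,40],
  ],
)

```text
clock: 1.77
position: [493.3, -135.9, 306.3]
ee_rot: [0.547, -0.547, 0.448, -0.448]
ft_force: [1.3, 0.5, 1.2]
opening: 0.4
```

Emit:
apply_moves(
  motion=[
    [4,2,0.5,0,0,0,40],
    [8,4,0.8,0,0,0,40],
    [12,6,1.2,0,0,0,40],
    [12,6,1.2,0,0,0,40],
    [12,6,1.2,0,0,0,40],
    [12,6,1.2,0,0,0,40],
  ],
)

```text
clock: 2.27
position: [527.4, -248.7, 245.6]
ee_rot: [-0.547, 0.547, -0.449, 0.447]
ft_force: [0.1, 0.8, 0.2]
opening: 0.397
```

Run:
```python
from h import *
s=read_state();print(s["clock"],s["position"],s["opening"])
c=calibration("wrist");p,d=grab_frame("wrist");cv2.imwrite("pics/w1.png",p[:,:,::-1]);np.savez("w1.npz",p=p,d=d,K=c["intrinsics"],T=c["world_from_camera"])
u=np.array([np.cos(np.radians(101.)),np.sin(np.radians(101.)),0])
k=np.array([535.5,-214,0]);p=k-u*40
plan(s,[((*p[:2],150),11),((*p[:2],30),11)])
```

```text
2.2667 [ 527.38032455 -248.69547807  245.57456719] 0.3970242504270442
row [0.77 9.55 1.47] [ 0.1  0.3 -0.1]
row [ 0.79 21.55  1.49] [ 0.1  0.3 -0.1]
```

View pics/w1.png

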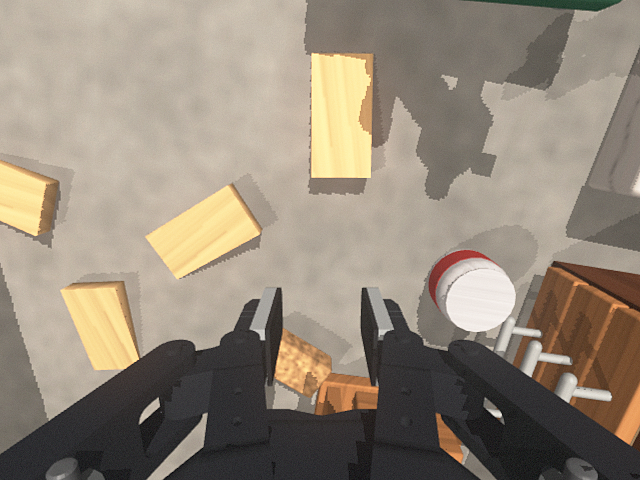

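The wrist view shows the wedge upright at u 311–372, with its thin edge at v≈53 and thick end at v≈178. The other wedges are away to the lower left and the tin is at (473,300).

Run:
```python
from h import *
w=np.load("w1.npz");c={"intrinsics":w["K"],"world_from_camera":w["T"]}
a,b=[ray(c,*q,2) for q in((311,53),(372,54))]
e,f=[ray(c,*q,20) for q in((311.5,178),(371,178))]
t=(a+b)/2;k=(e+f)/2
print("thin",t,"thick",k,np.linalg.norm(a-b),np.linalg.norm(e-f),np.hypot(*(t-k)[:2]),"yaw",np.degrees(np.arctan2(*(t-k)[1::-1])),np.degrees(np.arctan2(*(b-a)[1::-1]))+90,np.degrees(np.arctan2(*(f-e)[1::-1]))+90)
print(w["T"][:3,3])
```

```text
thin [ 518.56363974 -105.03812191    2.        ] thick [ 540.71133727 -212.82089227   20.        ] 55.3971207562434 56.305789560876164 110.03474947597883 yaw 101.61176844714787 100.45546577913098 101.32886202199069
[ 514.80284949 -177.80296943  362.42246325]
```

Run:
```python
from h import *
s=read_state();print(s["clock"],s["position"])
u=np.array([np.cos(np.radians(101.2)),np.sin(np.radians(101.2)),0])
k=np.array([540.5,-213,0]);p=k-u*35
plan(s,[((*p[:2],100),11.2),((*p[:2],28),11.2)])
```

```text
2.3167 [ 527.73746321 -248.14626921  246.48044246]
row [ 0.32 14.65  1.94] [ 0.   0.2 -0. ]
row [ 0.32 21.85  1.94] [ 0.   0.2 -0. ]
```

Emit:
apply_moves(
  motion=[
    [0.3,4,1,0,0,0,40],
    [0.3,8,1.9,0,0,0,40],
    [0.3,12,1.9,0,0,0,40],
    [0.3,15,1.9,0,0.2,0,40],
    [0.3,17.5,1.9,0,0.2,0,40],
    [0.3,19.5,1.9,0,0.2,0,40],
    [0.3,21,1.9,0,0.2,0,40],
    [0.3,21.5,1.9,0,0.2,0,40],
    [0.3,21.5,1.9,0,0.2,0,40],
    [0.3,21.5,1.9,0,0.2,0,40],
  ],
)

```text
clock: 3.15
position: [548.1, -247.5, 32.7]
ee_rot: [0.547, -0.546, 0.448, -0.449]
ft_force: [0.5, 0.5, 0.8]
opening: 0.401
```

Run:
```python
from h import *
s=read_state();print(s["clock"],s["position"],s["ft_force"])
c=calibration("wrist");p,d=grab_frame("wrist");cv2.imwrite("pics/w2.png",p[:,:,::-1]);np.savez("w2.npz",p=p,d=d,K=c["intrinsics"],T=c["world_from_camera"])
u=np.array([np.cos(np.radians(101.2)),np.sin(np.radians(101.2)),0])
k=np.array([540.5,-213,0]);p=k-u*11
plan(s,[((*p[:2],28),11.2)])
```

```text
3.15 [ 548.09865156 -247.51843084   32.69708818] [0.52157893 0.47962666 0.82250308]
row [-2.43  0.47 -0.07] [-0.1  0.   0. ]
```

View pics/w2.png

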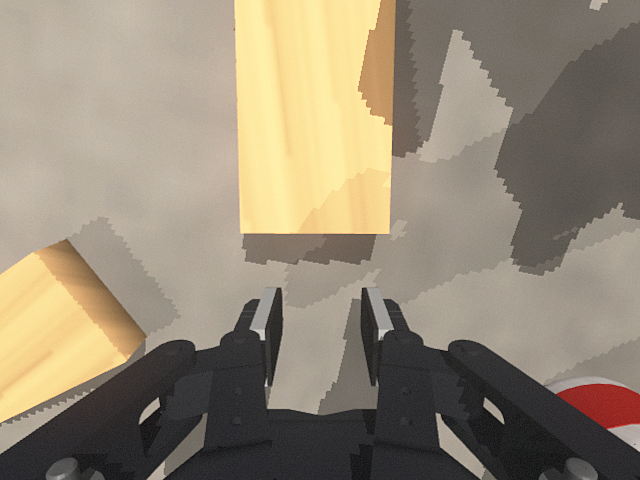

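Emit:
apply_moves(
  motion=[
    [-0.6,0.4,-0.2,0,0,0,40],
    [-1.2,0.4,-0.2,0,0,0,40],
    [-1.7,0.4,-0.2,0,0,0,40],
    [-2.0,0.4,-0.2,0,0,0,40],
    [-2.2,0.4,-0.2,0,0,0,40],
    [-2.4,0.4,-0.2,0,0,0,40],
    [-2.7,0.4,-0.2,0,0,0,40],
    [-3.0,0.4,-0.2,0,0,0,40],
    [-3.3,0.4,-0.2,0,0,0,40],
    [-3.6,0.4,-0.2,0,0,0,40],
  ],
)

```text
clock: 4.03
position: [538.5, -213.3, 27.4]
ee_rot: [-0.546, 0.546, -0.449, 0.449]
ft_force: [0.1, -1.1, 0.6]
opening: 0.401
```

Run:
```python
from h import *
s=read_state();print(s["clock"],s["position"],s["ft_force"])
c=calibration("wrist");p,d=grab_frame("wrist");cv2.imwrite("pics/w3.png",p[:,:,::-1])
```

```text
4.0333 [ 538.48213701 -213.25353234   27.40476856] [ 0.14608686 -1.08916528  0.55840504]
```

View pics/w3.png

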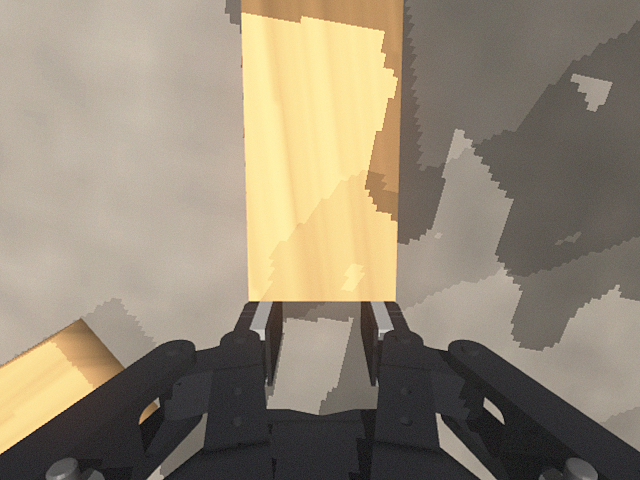

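Emit:
apply_moves(
  motion=[
    [-0.5,0,0,0,0,0,40],
    [-1.0,0,0,0,0,0,40],
    [-1.5,0,0,0,0,0,40],
    [-2.0,0,0,0,0,0,40],
    [-2.5,0,0,0,0,0,40],
    [-3.0,0,0,0,0,0,40],
    [-3.5,0,0,0,0,0,40],
    [-4.0,0,0,0,0,0,40],
    [-4.4,0,0,0,0,0,40],
    [-4.7,0,0,0,0,0,40],
  ],
)

```text
clock: 4.92
position: [529.0, -166.5, 27.2]
ee_rot: [-0.546, 0.546, -0.449, 0.449]
ft_force: [1.3, -1.5, 1.1]
opening: 0.398
```

Run:
```python
from h import *
s=read_state();print(s["clock"],s["position"],s["ft_force"])
p,d=grab_frame("wrist");q,e=grab_frame("top")
q=cv2.resize(q[130:280,200:420],None,fx=2.2,fy=2.2)
cv2.imwrite("pics/w4.png",np.vstack([cv2.resize(p,(484,363)),q[:230]])[:,:,::-1])
cv2.imwrite("pics/t4.png",cv2.resize(q,None,fx=1.6,fy=1.6)[:,:,::-1])
```

```text
4.9167 [ 528.97597828 -166.48872568   27.18648797] [ 1.31890324 -1.52398911  1.10728536]
```

View pics/w4.png

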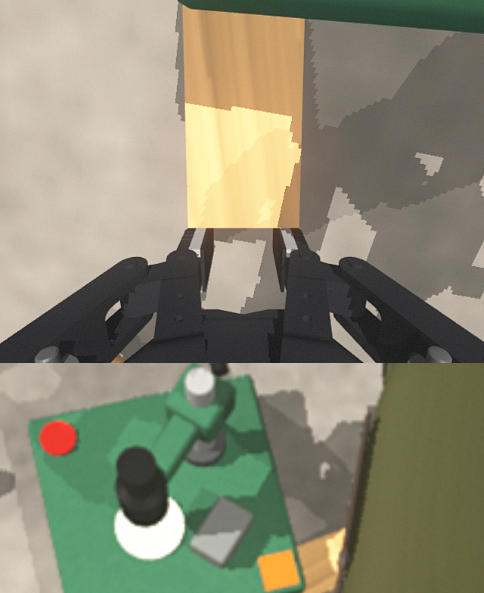

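Emit:
apply_moves(
  motion=[
    [-0.3,0,0,0,0,0,40],
    [-0.6,0,0,0,0,0,40],
    [-0.8,0,0,0,0,0,40],
    [-1.0,0,0,0,0,0,40],
    [-1.2,0,0,0,0,0,40],
    [-1.4,0,0,0,0,0,40],
    [-1.6,0,0,0,0,0,40],
    [-1.8,0,0,0,0,0,40],
    [-2.0,0,0,0,0,0,40],
    [-2.2,0,0,0,0,0,40],
  ],
)

```text
clock: 5.85
position: [525.3, -146.4, 27.4]
ee_rot: [-0.546, 0.547, -0.449, 0.45]
ft_force: [1.4, -4.7, -0.1]
opening: 0.399
```

Emit:
apply_moves(
  motion=[
    [-0.2,0,0,0,0,0,40],
    [-0.4,0,0,0,0,0,40],
    [-0.6,0,0,0,0,0,40],
    [-0.8,0,0,0,0,0,40],
    [-1.0,0,0,0,0,0,40],
  ],
)

```text
clock: 6.27
position: [522.8, -135.5, 27.2]
ee_rot: [-0.546, 0.546, -0.449, 0.449]
ft_force: [0.1, -3.9, -0.8]
opening: 0.403
```

```bash
cat > look.py <<'E'
from h import *
import sys
s=read_state();print(s["clock"],s["position"],s["ft_force"])
q,e=grab_frame("scene");c=calibration("scene")
cv2.imwrite("pics/s%s.png"%sys.argv[1],cv2.resize(q[180:360,200:420],None,fx=3.5,fy=3.3,interpolation=cv2.INTER_CUBIC)[:,:,::-1])
P=cloud(c,e);hsv=cv2.cvtColor(q,cv2.COLOR_RGB2HSV)
m=(hsv[...,0]>60)&(hsv[...,0]<95)&(hsv[...,1]>90)|((hsv[...,1]<50)&(hsv[...,2]>150))
m&=(abs(P[...,0]-580)<190)&(abs(P[...,1]-60)<190)&(P[...,2]>40)&(P[...,2]<85)
Q=P[m]
for k in range(8):
    A=np.c_[Q[:,:2],np.ones(len(Q))]; co=np.linalg.lstsq(A,Q[:,2],rcond=None)[0]; r=Q[:,2]-A@co
    Q=Q[abs(r)<max(2.,1.5*r.std())]
print("tilt",np.degrees(np.arctan(np.hypot(co[0],co[1]))),"dir",np.degrees(np.arctan2(-co[1],-co[0])),"n",len(Q),r.std())
al=(abs(P[...,2]-(P[...,0]*co[0]+P[...,1]*co[1]+co[2]))<3)&(abs(P[...,0]-580)<190)&(abs(P[...,1]-60)<190)
g=cv2.morphologyEx(al.astype('u1'),cv2.MORPH_OPEN,np.ones((3,3)))
nn,l,st,_=cv2.connectedComponentsWithStats(g);i=1+st[1:,4].argmax()
print("rect",cv2.minAreaRect(P[l==i][:,:2].astype('f4')))
mk=((hsv[...,1]>200)&(hsv[...,0]<5)&(abs(P[...,0]-660)<60)&(abs(P[...,1]-160)<60)&(P[...,2]>40)).astype('u1')
nn,l,st,ce=cv2.connectedComponentsWithStats(mk);i=1+st[1:,4].argmax()
print("red",P[l==i].mean(0).round(1),ce[i],st[i,4])
E
python3 look.py 5
```

```text
6.2667 [ 522.84975837 -135.49108714   27.19539972] [ 0.13478608 -3.86526303 -0.80786588]
tilt 0.8736051201094265 dir -124.14447790494377 n 6202 0.9228668364897957
rect ((588.0955810546875, 65.342041015625), (235.35855102539062, 234.10800170898438), 6.432704448699951)
red [668.3 164.7  64.8] [345.26748971 330.50617284] 243
```

Emit:
apply_moves(
  motion=[
    [-0.2,0,0,0,0,0,40],
    [-0.4,0,0,0,0,0,40],
    [-0.6,0,0,0,0,0,40],
    [-0.8,0,0,0,0,0,40],
  ],
)

```text
clock: 6.65
position: [521.3, -127.6, 27.2]
ee_rot: [-0.546, 0.546, -0.449, 0.449]
ft_force: [1.0, -4.2, -0.6]
opening: 0.4
```

```bash
python3 look.py 6
```

```text
6.65 [ 521.30883023 -127.59870374   27.1843971 ] [ 1.03026499 -4.18159663 -0.63562133]
tilt 0.2975852346256634 dir -112.49257593910822 n 6273 0.9266749353650483
rect ((588.3939819335938, 66.10418701171875), (235.21617126464844, 233.99002075195312), 6.2212629318237305)
red [668.8 165.1  63.4] [345.33195021 331.27385892] 241
```

Almost level. I'll continue in 1 mm steps and watch the force.

Emit:
apply_moves(
  motion=[
    [-0.1,0,0,0,0,0,40],
    [-0.2,0,0,0,0,0,40],
    [-0.3,0,0,0,0,0,40],
  ],
)

```text
clock: 6.95
position: [520.8, -124.9, 27.2]
ee_rot: [-0.546, 0.546, -0.449, 0.449]
ft_force: [0.9, -3.9, -0.4]
opening: 0.403
```

Emit:
apply_moves(
  motion=[
    [-0.1,0,0,0,0,0,40],
    [-0.2,0,0,0,0,0,40],
  ],
)

```text
clock: 7.12
position: [520.5, -123.0, 27.2]
ee_rot: [-0.546, 0.546, -0.449, 0.449]
ft_force: [0.5, -5.0, -1.2]
opening: 0.403
```

```bash
python3 look.py 7
```

```text
7.1167 [ 520.45068986 -122.9718903    27.23999332] [ 0.47689574 -5.00308536 -1.24167931]
tilt 0.12018205146403758 dir 3.3378697194902593 n 6311 0.9329440513231223
rect ((588.6135864257812, 66.41867065429688), (234.26206970214844, 234.44686889648438), 6.443955421447754)
red [668.8 165.3  62.7] [345.41078838 331.60995851] 241
```

Emit:
apply_moves(
  motion=[
    [-0.1,0,0,0,0,0,40],
    [-0.1,0,0,0,0,0,40],
  ],
)

```text
clock: 7.33
position: [520.3, -122.3, 27.3]
ee_rot: [-0.546, 0.547, -0.449, 0.449]
ft_force: [1.1, -5.2, -2.3]
opening: 0.396
```

Emit:
apply_moves(
  motion=[
    [-0.1,0,0,0,0,0,40],
    [-0.1,0,0,0,0,0,40],
  ],
)

```text
clock: 7.5
position: [520.2, -121.7, 27.3]
ee_rot: [-0.546, 0.547, -0.449, 0.45]
ft_force: [1.0, -6.1, -1.6]
opening: 0.399
```

```bash
python3 look.py 8
```

```text
7.5 [ 520.24844201 -121.74717168   27.31703359] [ 0.99189334 -6.14974602 -1.61883434]
tilt 0.17303444602579782 dir 6.269578640247363 n 6311 0.9373856534944464
rect ((588.4481811523438, 66.21553039550781), (234.85768127441406, 233.4401092529297), 6.268252849578857)
red [669.1 165.7  62.6] [345.55230126 331.84100418] 239
```

Emit:
apply_moves(
  motion=[
    [-0.1,0,0,0,0,0,40],
    [-0.1,0,0,0,0,0,40],
  ],
)

```text
clock: 7.72
position: [520.2, -121.3, 27.4]
ee_rot: [-0.545, 0.547, -0.448, 0.45]
ft_force: [1.0, -8.5, -1.9]
opening: 0.404
```

Emit:
apply_moves(
  motion=[
    [-0.1,0,0,0,0,0,40],
    [-0.1,0,0,0,0,0,40],
  ],
)

```text
clock: 7.88
position: [520.1, -120.9, 27.4]
ee_rot: [-0.545, 0.547, -0.448, 0.45]
ft_force: [1.1, -10.2, -2.0]
opening: 0.401
```

```bash
python3 look.py 9
```

```text
7.8833 [ 520.13189759 -120.85346932   27.44397298] [  1.05510149 -10.23225996  -1.97836705]
tilt 0.1764077502116075 dir 23.767051700257333 n 6313 0.9314549684627237
rect ((588.9737548828125, 66.46376037597656), (235.6533660888672, 233.9442138671875), 6.090771675109863)
red [669.  165.6  62.6] [345.53658537 331.79268293] 246
```

Emit:
apply_moves(
  motion=[
    [-0.1,0,0,0,0,0,40],
    [-0.1,0,0,0,0,0,40],
  ],
)

```text
clock: 8.1
position: [520.1, -120.3, 27.5]
ee_rot: [-0.545, 0.547, -0.448, 0.451]
ft_force: [1.5, -12.0, -1.9]
opening: 0.399
```

```bash
python3 look.py 10;python3 - <<'E'
from h import *
p,d=grab_frame("wrist");cv2.imwrite("pics/w10.png",p[:,:,::-1])
E
```

```text
8.1 [ 520.05928487 -120.33277344   27.50444462] [  1.53602771 -12.04980356  -1.88730358]
tilt 0.1895467062160118 dir 23.96687018739189 n 6345 0.9296521236045046
rect ((589.172119140625, 66.6226806640625), (234.52871704101562, 233.8223876953125), 6.306244373321533)
red [669.2 165.7  62.6] [345.50826446 331.88429752] 242
```

View pics/w10.png

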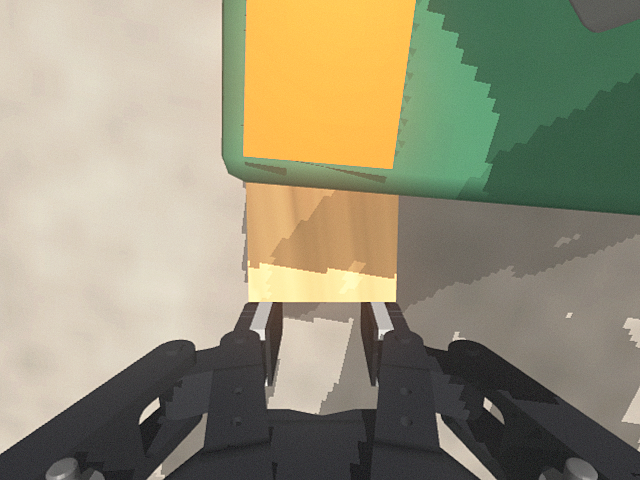

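View pics/s10.png

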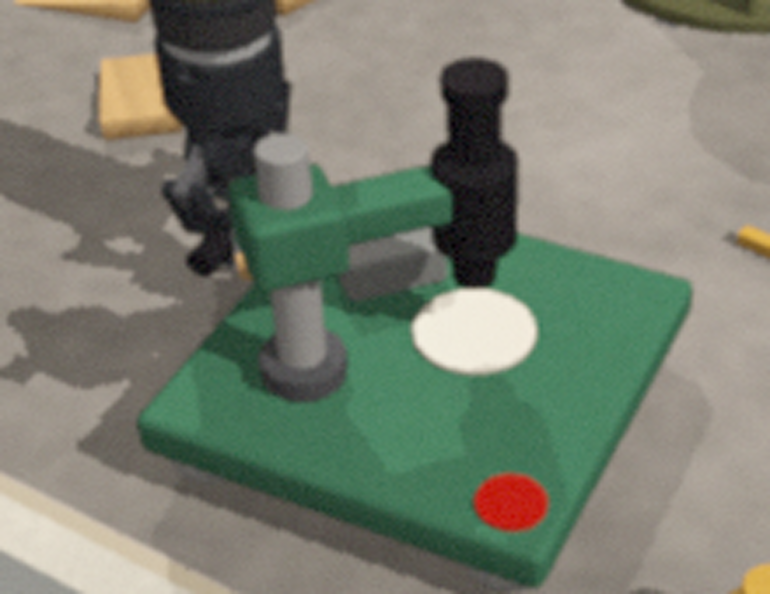

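Run:
```python
from h import *
c=calibration("wrist")
e,f=ray(c,248,302,20),ray(c,397,302,20); k=(e+f)/2
for v,z in((183,60),(190,60),(188,45)): 
    g=ray(c,322,v,z);u=np.array([-.194,.981,0]);print(k.round(1),g.round(1),"dist",((g-k)@u).round(1))
print([ray(c,*q,60).round(1) for q in((244,160),(394,169),(222,160),(245,180))])
```

```text
[ 519.8 -109.3   20. ] [509.8 -59.8  60. ] dist 50.5
[ 519.8 -109.3   20. ] [510.1 -61.4  60. ] dist 48.9
[ 519.8 -109.3   20. ] [510.5 -63.1  45. ] dist 47.1
[array([491.3, -58.1,  60. ]), array([525.4, -53.4,  60. ]), array([486.3, -59. ,  60. ]), array([492.1, -62.5,  60. ])]
```

Emit:
apply_moves(
  motion=[
    [-0.05,0,0,0,0,0,40],
    [-0.1,0,0,0,0,0,40],
  ],
)

```text
clock: 8.37
position: [520.0, -120.1, 27.6]
ee_rot: [-0.544, 0.548, -0.448, 0.451]
ft_force: [0.4, -15.2, -3.0]
opening: 0.401
```

```bash
python3 look.py 11
```

```text
8.3667 [ 520.04856851 -120.11909438   27.61507168] [  0.43834777 -15.2403232   -2.9508125 ]
tilt 0.19466704116692957 dir 24.76994776108714 n 6283 0.9286627047131941
rect ((588.4086303710938, 66.33782196044922), (234.51663208007812, 234.54356384277344), 6.253554821014404)
red [669.2 165.8  62.6] [345.53877551 331.88979592] 245
```

Emit:
apply_moves(
  motion=[
    [0.3,0,0,0,0,0,40],
    [0.8,0,0,0,0,0,40],
    [1.6,0,0,0,0,0,40],
    [3.0,0,0,0,0,0,40],
    [4.0,-2,0,0,0,0,40],
    [4.0,-6,0,0,0,0,0],
    [4.0,-10,0,0,0,0,0],
    [4.0,-14,0,0,0,0,0],
    [4.0,-18,0,0,0,0,0],
    [4.0,-22,0,0,0,0,0],
  ],
)

```text
clock: 9.25
position: [526.7, -156.9, 249.4]
ee_rot: [0.546, -0.546, 0.449, -0.449]
ft_force: [1.0, -0.1, 0.1]
opening: 0.002
```

Emit:
apply_moves(
  motion=[
    [0,-3,0,0,0,0,0],
    [0,-7,0,0,0,0,0],
    [0,-9,0,0,0,0,0],
    [0,-9,0,0,0,0,0],
  ],
)

```text
clock: 9.58
position: [529.2, -157.5, 343.0]
ee_rot: [0.548, -0.545, 0.446, -0.452]
ft_force: [-0.5, -0.8, 0.6]
opening: -0.006
```

```bash
python3 look.py 12
python3 - <<'E'
from h import *
c=calibration("wrist");p,d=grab_frame("wrist");cv2.imwrite("pics/w12.png",p[:,:,::-1]);np.savez("w12.npz",p=p,d=d,K=c["intrinsics"],T=c["world_from_camera"])
s=read_state();print(s["position"],s["opening"])
plan(s,[((667.5,165,310),11),((667.5,165,110),11)])
E
```

```text
9.5833 [ 529.21735061 -157.53639349  342.98994445] [-0.50829219 -0.79170331  0.63515896]
tilt 0.198991697302522 dir 29.186888181196508 n 6327 0.9301103686763261
rect ((589.082763671875, 66.15558624267578), (235.54734802246094, 234.26242065429688), 6.6098432540893555)
red [669.1 165.8  62.8] [345.56734694 331.8       ] 245
[ 527.5657883  -156.96390089  337.88436571] -0.002683738797648793
row [-28.88   2.81  19.95] [-0.1  0.2  0. ]
row [-28.89  22.81  19.92] [-0.1  0.2  0. ]
```

View pics/w12.png

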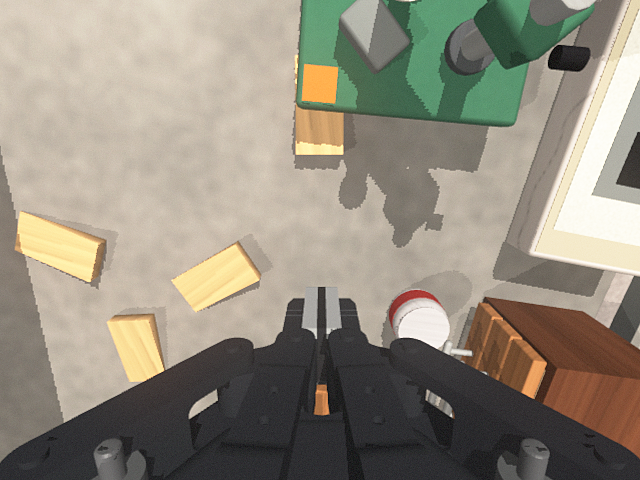

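Under the plate the wedge's thick end shows at (320,155) and the stand has not shifted. Now over to the red disc with the gripper shut.

Emit:
apply_moves(
  motion=[
    [-3.2,0,2.2,0,0,0,0],
    [-6.4,0,4.4,0,0,0,0],
    [-9.6,0,6.6,0,0,0,0],
    [-12.8,0,8.8,0,0,0,0],
    [-16,0,11,0,0,0,0],
    [-19.2,0,13.2,0,0,0,0],
    [-22.4,0,15.4,0,0,0,0],
    [-25.6,0,17.6,0,0,0,0],
    [-28,0,19.9,0,0,0,0],
    [-28.9,1,19.9,0,0,0,0],
  ],
)

```text
clock: 10.52
position: [668.5, 170.0, 324.6]
ee_rot: [0.547, -0.547, 0.449, -0.447]
ft_force: [-2.1, 0.4, -1.1]
opening: -0.002
```

Emit:
apply_moves(
  motion=[
    [0,3,0,0,0,0,0],
    [0,6,0,0,0,0,0],
    [0,9,0,0,0,0,0],
    [0,9,0,0,0,0,0],
    [0,9,0,0,0,0,0],
  ],
)

```text
clock: 10.93
position: [663.9, 164.6, 234.1]
ee_rot: [-0.544, 0.548, -0.451, 0.448]
ft_force: [-0.7, 0.1, -0.4]
opening: -0.001
```

Run:
```python
from h import *
s=read_state();print(s["clock"],s["position"],s["opening"])
c=calibration("wrist");p,d=grab_frame("wrist");cv2.imwrite("pics/w13.png",p[:,:,::-1])
hsv=cv2.cvtColor(p,cv2.COLOR_RGB2HSV);m=((hsv[...,1]>200)&(hsv[...,0]<5)&(hsv[...,2]>100)).astype('u1')
n,l,st,ce=cv2.connectedComponentsWithStats(m)
for i in range(1,n):
    if st[i,4]>300: print(st[i],ce[i],ray(c,*ce[i],63))
i=1+st[1:,4].argmax();t=ray(c,*ce[i],63)
plan(s,[((t[0],t[1],100),11),((t[0],t[1],88),11)])
```

```text
10.9333 [663.93433736 164.6106766  234.05948153] -0.0011946158317328386
row [-1.68 13.4   0.59] [0.4 0.2 0. ]
row [-1.68 14.6   0.6 ] [0.4 0.2 0. ]
```

View pics/w13.png

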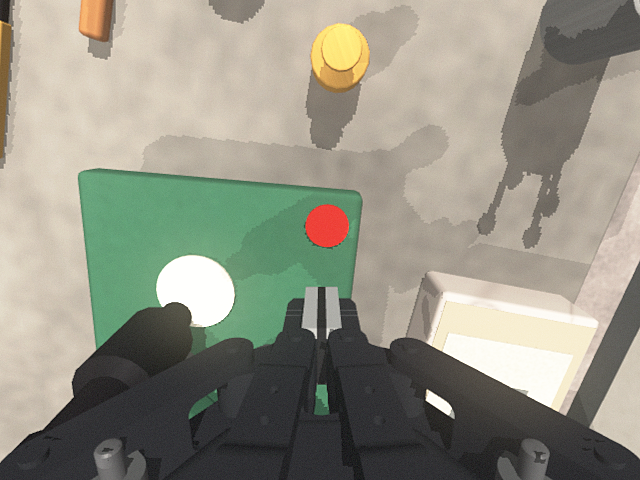

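Run:
```python
from h import *
s=read_state();print(s["clock"],s["position"])
c=calibration("wrist");t=ray(c,327.5,226,63);print(t, proj(c,R_of(s["ee_rot"]).apply([0,25,0])+s["position"]))
plan(s,[((t[0],t[1],100),11),((t[0],t[1],88),11)])
d=np.load("top0.npy");P=cloud(calibration("top"),d);print("box",P[80,300].round(0),P[112,300].round(0))
```

```text
10.9833 [665.51534766 165.0389936  236.72088177]
[672.00008805 164.77244145  63.        ] [317.8991718  306.62017099]
row [ 0.15 13.67  0.66] [0.1 0.1 0. ]
row [ 0.15 14.87  0.67] [0.1 0.1 0. ]
box [850. -28.  62.] [781. -19.  40.]
```

Emit:
apply_moves(
  motion=[
    [0.1,3,0.3,0,0,0,0],
    [0.1,6,0.45,0,0,0,0],
    [0.1,9,0.45,0,0,0,0],
    [0.1,11,0.45,0,0,0,0],
    [0.1,12.2,0.45,0,0,0,0],
    [0.1,13,0.45,0,0,0,0],
    [0.1,13.3,0.45,0,0,0,0],
    [0.1,13.3,0.45,0,0,0,0],
    [0.1,13.3,0.45,0,0,0,0],
  ],
)

```text
clock: 11.73
position: [672.1, 165.9, 106.0]
ee_rot: [0.547, -0.546, 0.448, -0.45]
ft_force: [0.3, 0.9, 1.4]
opening: 0.002
```

Run:
```python
from h import *
s=read_state();print(s["clock"],s["position"],s["ft_force"])
c=calibration("wrist");p,d=grab_frame("wrist");cv2.imwrite("pics/w14.png",p[:,:,::-1])
```

```text
11.7333 [672.05943395 165.91791445 106.03154643] [0.28991109 0.88469206 1.43162647]
```

View pics/w14.png

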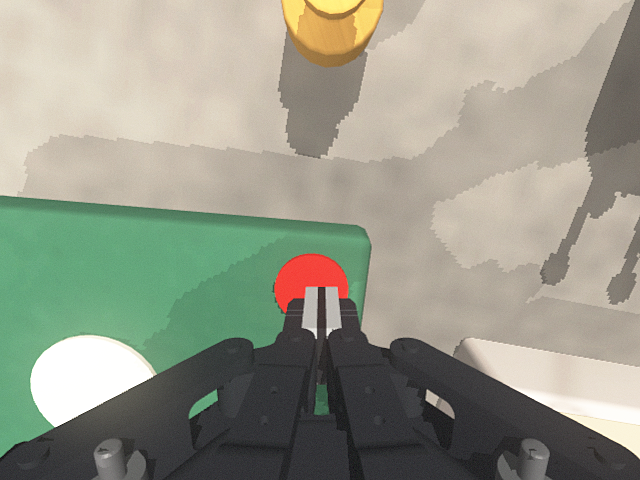

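Run:
```python
from h import *
s=read_state();c=calibration("wrist")
print(s["position"],proj(c,[668,166,63]),ray(c,311,289,63),proj(c,[672,166,81]))
```

```text
[672.0516341  165.9562303  106.09110379] [309.75506832 287.81103199] [668.70683251 165.5020312   63.        ] [317.62797076 306.40763566]
```

Emit:
apply_moves(
  motion=[
    [0,0.4,-0.2,0,0,0,0],
    [0,0.8,-0.4,0,0,0,0],
    [0,1.2,-0.4,0,0,0,0],
    [0,1.4,-0.4,0,0,0,0],
    [0,1.6,-0.4,0,0,0,0],
    [0,1.7,-0.4,0,0,0,0],
    [0,1.8,-0.4,0,0,0,0],
    [0,1.9,-0.4,0,0,0,0],
    [0,1.9,-0.4,0,0,0,0],
  ],
)

```text
clock: 12.53
position: [666.8, 164.9, 87.6]
ee_rot: [0.546, -0.546, 0.449, -0.449]
ft_force: [-7.7, -1.9, 15.8]
opening: 0.0
```

```bash
python3 look.py 15
python3 - <<'E'
from h import *
p,d=grab_frame("wrist");cv2.imwrite("pics/w15.png",p[:,:,::-1])
E
```

```text
12.5333 [666.76195756 164.89145952  87.6458785 ] [-7.66745958 -1.90295647 15.82081465]
tilt 0.145948385410476 dir 33.15559963098728 n 4634 0.913303107913382
rect ((588.9153442382812, 66.41228485107422), (235.08291625976562, 234.5772705078125), 6.407832145690918)
red [675.9 168.9  62.4] [345.16190476 335.31428571] 105
```

View pics/w15.png

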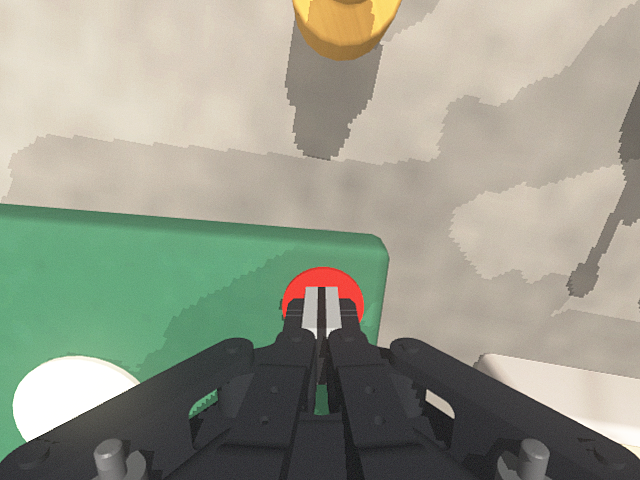

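View pics/s15.png

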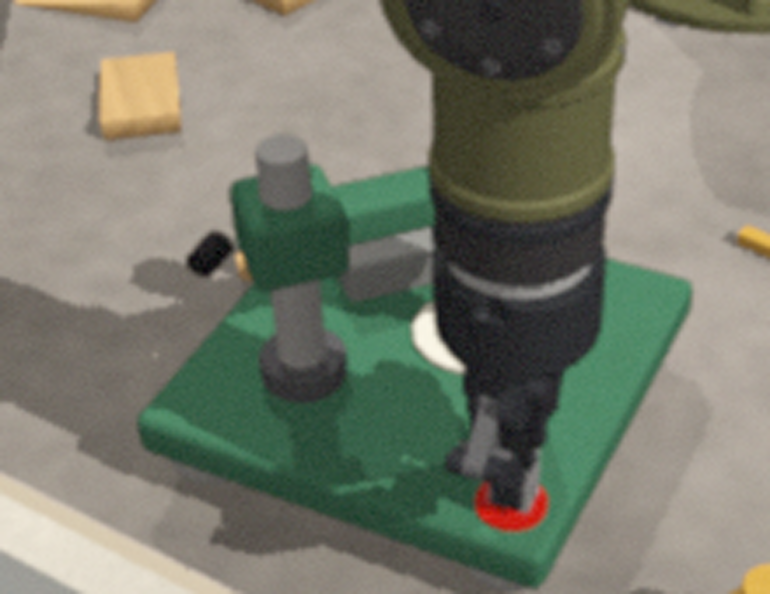

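The shut fingertips sit centred on the disc at wrist (322,295), and the stand stays level under 16 N. I'll take out the side load, press slightly harder and hold.

Emit:
apply_moves(
  motion=[
    [0,0.03,0.1,0,0,0,0],
    [0,0.07,0.2,0,0,0,0],
    [0,0.1,0.2,0,0,0,0],
    [0,0.1,0.2,0,0,0,0],
    [0,0.1,0.2,0,0,0,0],
    [0,0.1,0.2,0,0,0,0],
    [0,0.1,0.2,0,0,0,0],
    [0,0.1,0.2,0,0,0,0],
  ],
)

```text
clock: 13.3
position: [667.0, 165.0, 87.5]
ee_rot: [-0.546, 0.547, -0.449, 0.448]
ft_force: [-15.4, -4.1, 25.9]
opening: -0.001
```

```bash
python3 look.py 16
```

```text
13.3 [666.98419813 164.95429431  87.48654722] [-15.4045933   -4.08765259  25.93045639]
tilt 0.2619040929183244 dir 37.100003833502775 n 4625 0.9255188627799971
rect ((589.0558471679688, 66.60462951660156), (234.90524291992188, 234.1385498046875), 6.218634605407715)
red [676.  170.1  62.4] [345.77419355 335.66666667] 93
```

Emit:
apply_moves(
  motion=[
    [0,0,-0.15,0,0,0,0],
    [0,0,-0.3,0,0,0,0],
    [0,0,-0.4,0,0,0,0],
    [0,0,-0.4,0,0,0,0],
    [0,0,-0.4,0,0,0,0],
  ],
)

```text
clock: 13.77
position: [666.6, 164.8, 87.6]
ee_rot: [0.548, -0.545, 0.448, -0.45]
ft_force: [-3.7, -0.1, 17.9]
opening: 0.004
```

```bash
python3 look.py 17
```

```text
13.7667 [666.5672206  164.84694408  87.61519506] [-3.70157206 -0.12824446 17.88630657]
tilt 0.22217655882134005 dir 26.90329715970622 n 4623 0.919090089903623
rect ((589.0723876953125, 66.81008911132812), (234.61080932617188, 234.56881713867188), 6.067978382110596)
red [676.1 168.7  62.4] [345.01041667 335.36458333] 96
```

Firm: the tip drops only 0.1 mm between 16 and 26 N. Lifting off and leaving.

Emit:
apply_moves(
  motion=[
    [0,-0.1,-0.05,0,0,0,0],
    [0,-0.3,-0.1,0,0,0,0],
    [0,-0.6,-0.1,0,0,0,0],
    [0,-1.5,-0.1,0,0,0,0],
    [0,-4,-0.1,0,0,0,0],
    [0,-8,-0.1,0,0,0,0],
    [0,-12,-0.1,0,0,0,0],
    [0,-16,-0.1,0,0,0,0],
    [0,-20,-0.1,0,0,0,0],
    [0,-24,-0.1,0,0,0,0],
  ],
)

```text
clock: 14.65
position: [663.4, 164.2, 326.6]
ee_rot: [-0.546, 0.546, -0.449, 0.449]
ft_force: [1.5, -0.2, 0.4]
opening: 0.004
```

Emit:
apply_moves(
  motion=[
    [-4,0,0,0,0,0,0],
    [-8,0,0,0,0,0,0],
    [-12,0,-2,0,0,0,0],
    [-16,0,-4,0,0,0,0],
    [-20,0,-7,0,0,0,0],
    [-24,0,-10,0,0,0,0],
    [-28,0,-12,0,0,0,0],
    [-30,0,-14,0,0,0,0],
    [-30,0,-14,0,0,0,0],
    [-30,0,-14,0,0,0,0],
  ],
)

```text
clock: 15.48
position: [465.7, 433.8, 324.7]
ee_rot: [-0.547, 0.547, -0.448, 0.447]
ft_force: [-0.6, 1.0, 0.1]
opening: -0.002
```

```bash
python3 look.py 18
python3 - <<'E'
from h import *
p,d=grab_frame("top");cv2.imwrite("pics/t18.png",p[:,:,::-1])
c=calibration("top");P=cloud(c,d);hsv=cv2.cvtColor(p,cv2.COLOR_RGB2HSV)
m=((hsv[...,1]>190)&(hsv[...,0]>8)&(hsv[...,0]<20)&(abs(P[...,0]-505)<40)&(abs(P[...,1]+38)<40)&(P[...,2]>40))
print("orange",P[m].mean(0),m.sum())
q=cv2.resize(p[130:280,200:420],None,fx=3.6,fy=3.6,interpolation=cv2.INTER_CUBIC);cv2.imwrite("pics/t18c.png",q[:,:,::-1])
E
```

```text
15.4833 [465.65236366 433.75541113 324.66619452] [-0.58217189  1.04302767  0.08582594]
tilt 0.20040440543860172 dir 24.526385420282132 n 6250 0.929408760906162
rect ((589.3986206054688, 66.25321960449219), (236.01715087890625, 234.13551330566406), 6.472993850708008)
red [669.  165.6  62.6] [345.50607287 331.7854251 ] 247
orange [503.64144593 -39.65495688  61.17602875] 218
```

View pics/t18c.png

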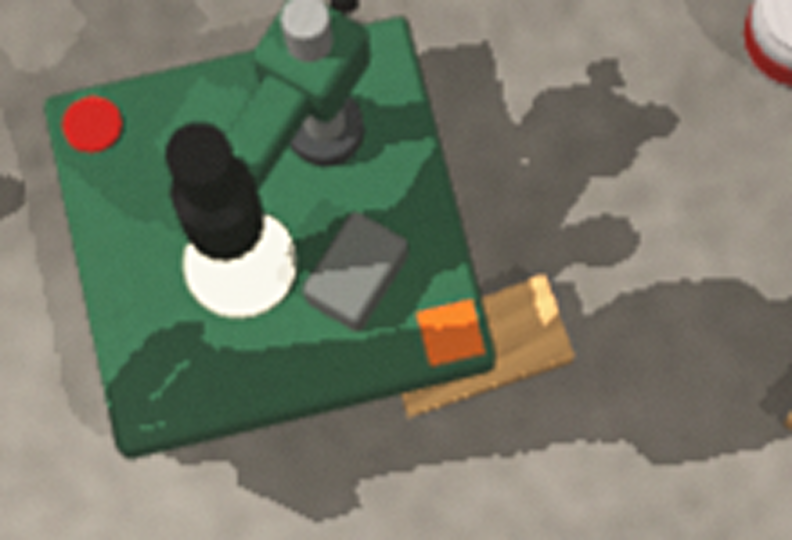

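View pics/t18.png

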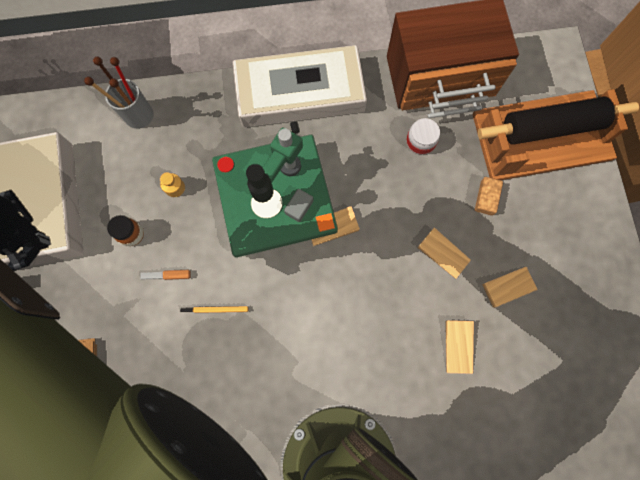

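The top view shows the wedge's thin corner past the orange patch (crop (405,415)), its thick end at (560,315), and nothing else moved. One last number: how far the thin edge is past the foot.

Run:
```python
from h import *
c=calibration("top");f=lambda x,y,z: ray(c,200+x/3.6,130+y/3.6,z)[:2]
th=(f(545,275,20)+f(575,355,20))/2; thin=f(405,415,2)
yw=np.radians(6.3);R=np.array([[np.cos(yw),-np.sin(yw)],[np.sin(yw),np.cos(yw)]])
red=f(92,124,63); foot=red+R@[-180,-180]
u=np.array([-.195,.981]);print("thick",th,"thin corner",thin,"red",red,"foot",foot,"thick out",(foot-th)@u,"thin past",(thin-foot)@u)
```

```text
thick [ 515.7298721  -111.86724918] thin corner [468.60792819  -6.8455148 ] red [664.32807197 162.16892279] foot [505.16727599 -36.49622519] thick out 75.99868077082971 thin past 36.21641971959699
```

Thick end sticks out 76 mm and the thin edge is 36 mm past the foot, as specified. Handing in.

```bash
python3 -c "
from workcell import *
print(job_done())"
```

```text
the job is handed in; nothing more can be done
None
```

I pushed the leftmost wedge, thin edge first, under the orange foot and stopped at about 15 N. I then pressed the red disc with the shut fingertips, took the hand well clear and handed the job in at about 16 s.

**Wedge:** The last top view puts the thin edge about 36 mm past the foot's centre. The thick end sticks out about 76 mm.

**Stand:** The measured tilt fell from 3.3–3.5° to about 0.2°. That remainder leans towards the red disc rather than the orange foot and did not change while pressing or afterwards. I take it as camera calibration error, though I did not confirm that. Once level, the stand shifted less than about 0.5 mm.

**Press:** The fingertip sank only about 0.1 mm between 16 and 26 N, so the stand is firm. My first attempt to remove the side load went the wrong way, so the press briefly carried about 15 N sideways. I corrected that, and the disc was back where it had been.

**Disagreement:** The wrist, scene and top views differed by up to about 5 mm in x. I allowed for this with close-up wrist pictures. In the last top picture the other objects looked unmoved.

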